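# Tuck a cookie stencil under the hold-down leaf and hold it flat for airbrushing

### The job

Push the airbrush pump's start button fully down and let it up again. Then take the stencil by its upright grip bar and slide its free front edge under the hinged steel leaf on the plywood board, without lifting the leaf, until its window is centred over the biscuit and it lies square to the board. Finish while still holding the grip bar and pressing the stencil flat on the board, firmly but moderately (about 10 N), with the cup, bottle and tub left where they are.

Things in the scene. Friction and masses are not known exactly. Their poses are not given: they have to be found in the camera images.
- stencil: loose white plastic plate 120 (x) by 100 (y) by 4 mm, 0.06 to 0.12 kg, with an eight-sided window 44 mm across in its middle. Origin: window centre on the underside; z up. A grip bar stands on it at x = -50 mm, y = 0: 12 mm thick (x), 60 mm long (y), top 40 mm above the underside. The +x edge is the free front edge. Starts flat on the table, left or right of the board
- stencil_edge (a point): middle of the stencil's free front edge, on the underside, 60 mm along the stencil's x from its origin
- board: fixed plywood board 200 (x) by 170 (y) mm, top 20 mm above its origin (centre of underside, on the table). +x points away from the robot (within 20 degrees): the slide-in direction. Over its far side lies the steel leaf: lip at x = 10 mm, turned-up flare back to x = -2 mm, underside 9 mm above the board's top. The slot under it ends at a stop at x = 55 mm; 128 mm wide (y)
- biscuit (a point): centre of the round brown-iced biscuit, 60 mm across, sunk flush in the board's top, at x = -30, y = 0, z = 20 mm on the board; axes as the board's. With the stencil's origin here and its x along the board's x, its front edge is 20 mm under the leaf
- leaf (a joint): lift angle of the hinged steel hold-down leaf, rad: 0 = lying down as at the start, grows as its lip rises. 0.12 kg, only its weight keeps it down; hinged at its far edge, 75 mm behind its lip; 156 mm wide, 3 mm thick
- leaf_lip (a point): middle of the leaf's straight lip, on its underside (29 mm above the table when down)
- pump: fixed grey airbrush pump, a box 120 (x) by 110 (y) mm, top 80 mm above the table; origin: centre of the underside. Starts left or right of the board, on the side where the stencil is not
- start_top (a point): middle of the top face of the pump's round start button, 28 mm across, pushed straight down; it moves with the button
- start (a joint): travel of the start button, m: 0 up, 0.006 fully down; spring return, fully down takes about 5 N
- cup: bystander: loose empty paper cup, 76 mm across the rim, 90 mm high; origin at the centre of its foot
- colour_bottle: bystander: loose small bottle, 32 mm across, 75 mm high; origin at the centre of its foot
- pick_tub: bystander: loose tub, 60 mm across, 60 mm high; origin at the centre of its foot
There are look-alikes about, which are no part of the job. Of the things that look like the stencil, take the one that is farthest from the robot's base at the start.

How it is judged:
By the outcome, as a careful person would: the job done as asked, in the order asked, and still so for the second after the job is handed in, while the arm keeps its last pose, push and grip.
It also fails if it takes over 54 s, if anything falls off the work surface, if the arm or the gripper's body presses on something with over 40 N, if the wrist force passes 120 N, or if a joint passes its speed limit or range.

### The arm

A 6-joint arm with a two-finger parallel gripper is mounted at the origin on the work surface. World frame = base frame: x ahead of the robot, y to its left, z up, the work surface at z = 0. Lengths are in m, angles in rad, forces in N, time in s.
With the tool pointing down it reaches from about 0.425 to 0.95 m from the base axis. Payload 3.5 kg.
Tool frame: the origin (TCP) lies at the very end of the fingers, on their centre line; the grasp point (between the pads) lies 19 mm behind it (ctrl.grip_point_offset is the distance from the TCP to the grasp point, in m); z points along the fingers, y is the line along which they close (so a half turn about z gives the same grasp; the last joint's range is limited). The gripper opens to 85 mm and grips with 20 to 120 N. Pads are 22 mm wide; open, the fingers measure 114 mm over their backs; the gripper's body (76 mm by 85 mm) begins 54 mm behind the grasp point. The pads swing forward as they close: fully open they stand 13 mm farther back than shut.
Start: joints at [0.964, 0.286, 1.577, -0, 1.279, -0.15], TCP at [0.298, 0.606, 0.231] pointing down, gripper open.
Joint ranges: [-2.77, 2.77], [-0.9, 2.22], [0.21, 2.48], [-1.53, 4.67], [0.24, 2.81], [-2.84, 2.84]. Speed limits (rad/s): [2.79, 2.79, 3.14, 3.14, 3.14, 3.14].

### API

Orientations are given as a unit quaternion [x, y, z, w].
In Python, from plant import ctrl gives the robot as it stands. The module is installed in compiled form; this text tells all that it offers.
- The arm moves only by the shell command python3 -m pendant 'ROWS' [OPENING] [FORCE]. ROWS is JSON, a list of rows, each an object of numbers: "dx", "dy", "dz": the shift along the tool's x, y, z in cm; "twist": the turn about the tool's z in degrees. A call has 1 to 10 rows; each row is the pose to reach, as a shift and turn from the pose commanded when the call began, along the tool's axes at that moment; what a row does not reach only later rows make up. A row lasts 1/8 s, in which the tool goes at most 62.5 mm and 10.7 degrees, less where a joint would pass 70% of its speed; a pose out of reach is approached as far as the arm can. A call with a gripper value outside its range is refused whole. OPENING is the opening in per cent of the stroke, from 0 (shut) to 100 (fully open), set as the call begins (- or left out, the last holds). The fingers move at their own pace and stop on an object; FORCE is the grip in N (left out, the last holds). Time passes only in rows, so rows that repeat a pose let the fingers close. It gives the time, the measured TCP pose, the force, the opening and the grip force at its end, in the units of the state.
- ctrl.get_state(): the state, without advancing time (a new reading comes with each control period).
- ctrl.read_camera(name): name is "scene" or "side" or "wrist"; returns a dict with "img" (384x512x3 uint8, red, green, blue), "depth" (384x512 float32, m along the optical axis (not along the pixel's ray), 0 where there is no reading), "camera_matrix" (3x3 intrinsics, pixels), "xyz" and "rotation" of the camera in the world; the wrist camera has in their place "tool_from_camera" (4x4, takes a point from camera to tool coordinates, whose origin is the TCP and whose axes are the flange's). Camera axes: x right, y up, looking along -z (the intrinsics and any distortion apply to the point x, -y, -z); pixel columns grow to the right and rows downward; lengths in m; the calibration is good to about 2 mm. The wrist camera is an equidistant fisheye: a pixel r from the principal point sees the ray r / f radians off the axis. A picture is of the moment at which its call begins: read the wrist's pose just before it.
- ctrl.sign_off(): hands the job in; it is judged then, once.
The state is a dict: "time": time; "qpos": joint angles; "dq": joint speeds; "joint_efforts": joint torques, N m; "eef_pos": TCP position; "tcp_rot": TCP orientation; "contact_force": force on the tool from outside, world axes, zero at the start; "wrist_torque": the same for the moment, N m; "opening": opening from 0.0 (shut) to 1.0 (fully open); "finger_force": force on a finger pad.
Only numpy, scipy, OpenCV 4.12 (cv2) and the standard library are available. Lean on these libraries where they do the work, as an engineer would, in place of code of your own. Each camera call takes 0.05 s, during which the arm holds its last target. There are 200 camera calls.

## Working session

There is one attempt and no reset: what is moved stays moved. The work goes in short steps, Python scripts to look and compute and a shell command to move; the robot and the scene stay as the last step left them, time stands still between calls to the robot, and variables do not carry over. Pictures are saved under pics/ and viewed, at most 10 in all, crops included, and the job is handed in when it is done.

```bash
mkdir -p pics; cat > h.py <<'E'
import numpy as np, cv2, json
from plant import ctrl
from scipy.spatial.transform import Rotation as R
def snap(name, tag):
    st=ctrl.get_state(); c=ctrl.read_camera(name)
    c={k:np.asarray(v) for k,v in c.items()}
    np.savez(f'pics/{tag}.npz',eef=st['eef_pos'],rot=st['tcp_rot'],**c)
    cv2.imwrite(f'pics/{tag}.png',c['img'][:,:,::-1]); return c
def load(tag): return np.load(f'pics/{tag}.npz')
def rays(c,uv):
    K=c['camera_matrix']; u,v=np.asarray(uv,float).T
    x=(u-K[0,2])/K[0,0]; y=(v-K[1,2])/K[1,1]
    if 'xyz' in c: d=np.stack([x,-y,-np.ones_like(x)],1); return d@c['rotation'].T, c['xyz']
    r=np.hypot(x,y)+1e-12; d=np.stack([x/r*np.sin(r),-y/r*np.sin(r),-np.cos(r)],1)
    T=c['tool_from_camera']; Q=R.from_quat(c['rot']).as_matrix()
    return d@T[:3,:3].T@Q.T, Q@T[:3,3]+c['eef']
def at_z(c,uv,z):
    d,o=rays(c,uv); return o+d*((z-o[2])/d[:,2])[:,None]
def by_depth(c,uv):
    d,o=rays(c,uv); 
    uv=np.asarray(uv); dep=c['depth'][uv[:,1].astype(int),uv[:,0].astype(int)]
    if 'xyz' in c: return o+d*dep[:,None]
    K=c['camera_matrix']; r=np.hypot((uv[:,0]-K[0,2])/K[0,0],(uv[:,1]-K[1,2])/K[1,1])
    return o+d*(dep/np.cos(r))[:,None]
E
python3 - <<'E'
from h import *
st=ctrl.get_state(); print(st)
a=snap('scene','s0'); b=snap('side','d0'); w=snap('wrist','w0')
for c in(a,b): print(c['xyz'],c['rotation'].round(2).tolist(),c['camera_matrix'].tolist())
print(w['tool_from_camera'].round(3).tolist(), w['camera_matrix'].tolist())
cv2.imwrite('pics/all0.png',cv2.resize(np.vstack([np.hstack([a['img'],b['img']])])[:,:,::-1],(800,300)))
cv2.imwrite('pics/s0b.png',cv2.resize(a['img'][:,:,::-1],(800,600),interpolation=cv2.INTER_CUBIC))
E
```

```text
{'time': 0.0, 'qpos': array([ 9.64020004e-01,  2.87211585e-01,  1.57820814e+00,  1.64845718e-05,
        1.27861941e+00, -1.50026257e-01]), 'dq': array([ 0.00155924, -0.0003163 , -0.00053511, -0.00056932,  0.0023324 ,
        0.00070584]), 'joint_efforts': array([-6.39827408e-05, -4.05988455e+01, -2.92624998e+01, -1.65133329e-04,
        5.93377888e-03,  3.74080670e-06]), 'eef_pos': array([0.29729423, 0.60525233, 0.22989972]), 'tcp_rot': array([ 2.26397200e-01,  9.74034297e-01, -1.13378682e-03, -4.59239182e-04]), 'contact_force': array([-0.35942028, -0.43516757,  0.46699638]), 'wrist_torque': array([-0.0137783 , -0.01788057, -0.01120449]), 'finger_force': 0.0, 'opening': 0.9973598468192518}
[1.09558162 0.24686874 0.77755825] [0.2, 0.3, 0.77, 0.52] [[372.2631708459833, 0.0, 254.28264410594738], [0.0, 372.2631708459833, 183.98118662709572], [0.0, 0.0, 1.0]]
[-0.0745322  -0.86233725  0.85071777] [0.43, -0.14, -0.26, 0.85] [[408.44678158471913, 0.0, 256.1117916166649], [0.0, 408.44678158471913, 192.9379353570823], [0.0, 0.0, 1.0]]
[[-0.001, 0.962, 0.272, 0.069], [1.0, 0.001, 0.001, -0.001], [0.0, 0.272, -0.962, -0.144], [0.0, 0.0, 0.0, 1.0]] [[297.3186396354542, 0.0, 256.18672471233515], [0.0, 297.3186396354542, 189.9718301889477], [0.0, 0.0, 1.0]]
```

View pics/s0b.png

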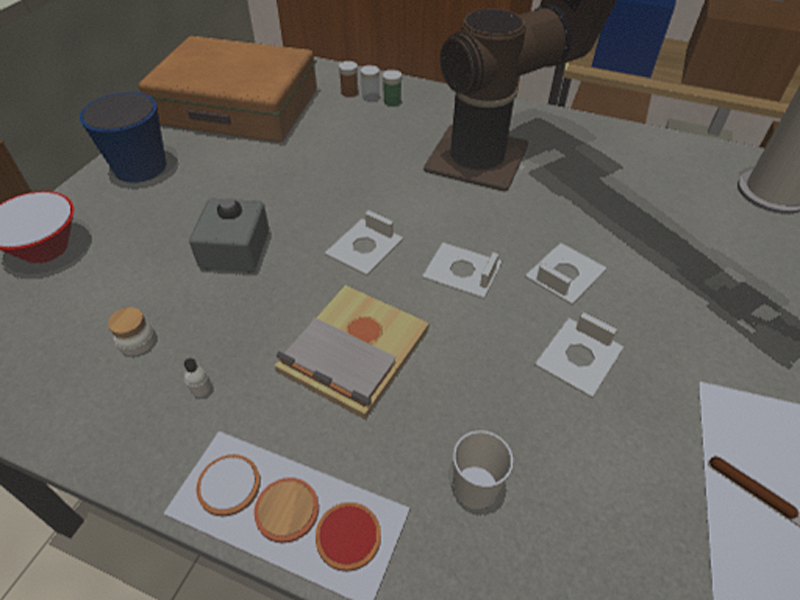

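View pics/d0.png

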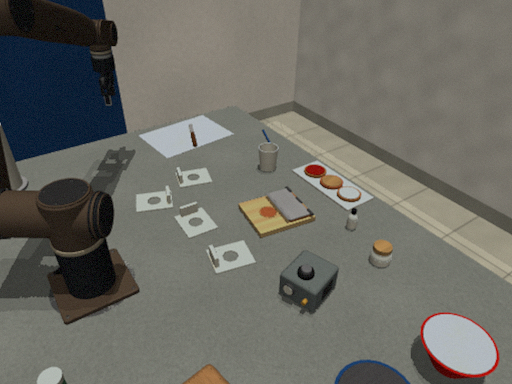

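Stencil candidates in the 800x600 scene view: A (365,243), B (462,268), C (567,272) and D (580,355). Pump button: the dark knob at (229,209). Board biscuit: (365,329), with the leaf below it. I'll work out the distances and look at a close crop.

```bash
python3 - <<'E'
from h import *
np.set_printoptions(precision=4,suppress=True)
c=load('s0')
P=np.array([[365,243],[462,268],[567,272],[580,355],[365,329]])/1.5625
X=at_z(c,P,0.0)
print(X, np.hypot(X[:,0],X[:,1]))
for n,q in dict(knob=(229,207),pumptop=(210,235),biscuit=(365,329),leaf=(345,355),D_plate=(560,365),cup=(480,500),bottle=(198,388),tub=(130,340)).items():
    print(n,by_depth(c,[np.array(q)/1.5625]))
im=c['img'][:,:,::-1]
def crop(x0,y0,x1,y1,w,h): return cv2.resize(im[y0:y1,x0:x1],(w,h),interpolation=cv2.INTER_CUBIC)
# scene crops: stencil D, board, pump
cv2.imwrite('pics/crop0.png',np.vstack([np.hstack([crop(335,190,405,260,400,280) , crop(115,115,185,185,400,280)]),crop(165,170,295,270,800,320)]))
E
```

```text
Traceback (most recent call last):
  File "h.py", line 18, in at_z
    d,o=rays(c,uv); return o+d*((z-o[2])/d[:,2])[:,None]
        ~~~~^^^^^^
  File "h.py", line 13, in rays
    if 'xyz' in c: d=np.stack([x,-y,-np.ones_like(x)],1); return d@c['rotation'].T, c['xyz']
                                                                 ~^~~~~~~~~~~~~~~~
ValueError: matmul: Input operand 1 has a mismatch in its core dimension 0, with gufunc signature (n?,k),(k,m?)->(n?,m?) (size 4 is different from 3)
```

```bash
sed -i "s/return d@c\['rotation'\].T, c/return d@R.from_quat(c['rotation']).as_matrix().T, c/" h.py; python3 - <<'E'
from h import *
np.set_printoptions(precision=4,suppress=True)
c=load('s0')
P=np.array([[365,243],[462,268],[567,272],[580,355],[365,329]])/1.5625
X=at_z(c,P,0.0)
print(X, np.hypot(X[:,0],X[:,1]))
for n,q in dict(knob=(229,207),pumptop=(210,235),biscuit=(365,329),leaf=(345,355),D_plate=(560,365),cup=(480,500),bottle=(198,388),tub=(130,340)).items():
    print(n,by_depth(c,[np.array(q)/1.5625]))
im=c['img'][:,:,::-1]
def crop(x0,y0,x1,y1,w,h): return cv2.resize(im[y0:y1,x0:x1],(w,h),interpolation=cv2.INTER_CUBIC)
# scene crops: stencil D, board, pump
cv2.imwrite('pics/crop0.png',np.vstack([np.hstack([crop(335,190,405,239+0,400,280) if 0 else crop(335,195,405,255,327,280), crop(115,120,185,180,473,280) if 0 else crop(115,120,185,180,327,280)]),cv2.resize(crop(165,170,295,270,416,320),(654,320))]))
E
```

```text
[[ 0.3536 -0.1155  0.    ]
 [ 0.3466  0.0796  0.    ]
 [ 0.2824  0.2632  0.    ]
 [ 0.463   0.3192  0.    ]
 [ 0.5471 -0.0288  0.    ]] [0.3719 0.3556 0.386  0.5624 0.5478]
knob [[1.0956 0.2469 0.7776]]
pumptop [[ 0.5136 -0.3403  0.0783]]
biscuit [[ 0.5616 -0.0215  0.0206]]
leaf [[ 0.6283 -0.0255  0.0313]]
D_plate [[0.4983 0.2925 0.0041]]
cup [[0.7715 0.2367 0.0333]]
bottle [[ 0.7651 -0.204   0.0293]]
tub [[ 0.7349 -0.3504  0.0379]]
```

View pics/crop0.png

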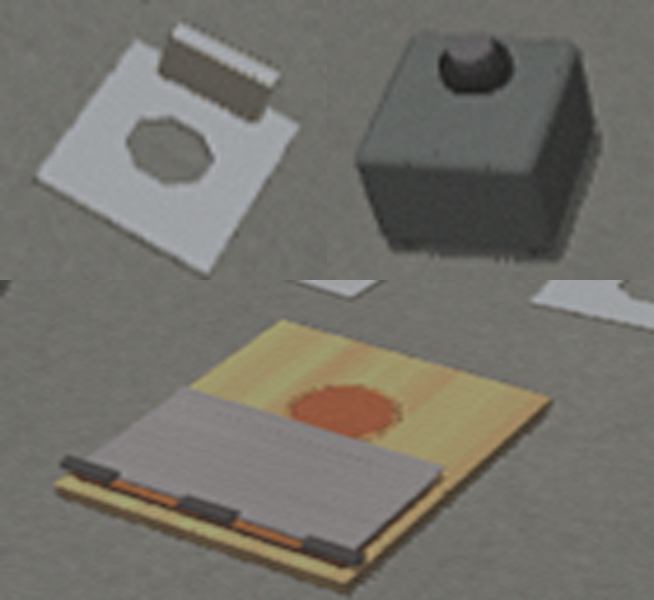

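Listed and chosen: A at r=0.37, B 0.36, C 0.39 and D 0.56 m. D at (580,355) is the farthest, so it's the stencil; it's on the left, with the pump on the right as expected. The crop shows D's window and grip bar, the pump with one dark round knob near its robot-side edge, and the board with leaf and biscuit.

```bash
cat >> h.py <<'E'
np.set_printoptions(precision=4,suppress=True)
def move(xyz,yaw=None,yaxis=None):
    "how far to go: cm in tool axes and twist deg; yaw = world heading (deg) of the tool y line"
    st=ctrl.get_state(); Q=R.from_quat(st['tcp_rot']).as_matrix(); d=Q.T@(np.array(xyz)-st['eef_pos'])*100
    tw=0
    h=np.degrees(np.arctan2(Q[1,1],Q[0,1]))
    if yaw is not None: tw=-(((yaw-h)+90)%180-90)
    print('dx %.2f dy %.2f dz %.2f twist %.1f (y heading %.1f, q6 %.2f)'%(*d,tw,h,st['qpos'][5]))
def tri(c1,p1,c2,p2):
    d1,o1=rays(c1,[p1]);d2,o2=rays(c2,[p2]);A=np.stack([d1[0],-d2[0]],1)
    s=np.linalg.lstsq(A,o2-o1,rcond=None)[0];a,b=o1+d1[0]*s[0],o2+d2[0]*s[1];return (a+b)/2,np.linalg.norm(a-b)
E
python3 - <<'E'
from h import *
s=load('s0');d=load('d0')
top=[[133.8,127.5],[168.1,129],[158.5,156.8],[122.1,155.3]]
X=at_z(s,top,.08);print('pump top',X,X.mean(0))
print('knob',tri(s,(146.7,130.7),d,(306,267)))
B=at_z(s,[[221.3,182.5],[274.3,208.1],[234.2,261.2],[176.3,233.1]],.02);print('board',B,B.mean(0),np.linalg.norm(np.diff(B,axis=0),axis=1))
o=np.array([335,195]);k=np.array([327/70,280/60])
S=at_z(s,o+np.array([[138,40],[298,125],[208,273],[37,178]])/k,.004);print('sten',S,S.mean(0),np.linalg.norm(np.diff(S,axis=0),axis=1))
m=X.mean(0)
print('stencil x heading',np.degrees(np.arctan2(*((S[2]+S[3]-S[0]-S[1])[[1,0]]))),'board',np.degrees(np.arctan2(*((B[2]+B[3]-B[0]-B[1])[[1,0]]))))
kn=tri(s,(146.7,130.7),d,(306,267))[0]
move([kn[0]-.03,kn[1],.23])
E
```

```text
pump top [[ 0.4322 -0.3973  0.08  ]
 [ 0.3999 -0.301   0.08  ]
 [ 0.5118 -0.2641  0.08  ]
 [ 0.5443 -0.3584  0.08  ]] [ 0.472  -0.3302  0.08  ]
knob (array([ 0.4504, -0.3395,  0.0993]), np.float64(0.005005920044301359))
board [[ 0.4843 -0.0933  0.02  ]
 [ 0.5137  0.0729  0.02  ]
 [ 0.6964  0.0405  0.02  ]
 [ 0.6785 -0.123   0.02  ]] [ 0.5932 -0.0257  0.02  ] [0.1687 0.1856 0.1644]
sten [[0.3948 0.2884 0.004 ]
 [0.4221 0.3818 0.004 ]
 [0.5366 0.3513 0.004 ]
 [0.5116 0.2562 0.004 ]] [0.4663 0.3194 0.004 ] [0.0973 0.1186 0.0983]
stencil x heading -15.180893103724857 board -9.354343095727844
dx -52.72 dy -79.37 dz 0.15 twist 0.0 (y heading 63.8, q6 -0.15)
```

```bash
python3 -m pendant '[{"dx":-40.5,"dy":-36.3,"dz":-2},{"dx":-40.5,"dy":-36.3,"dz":-2},{"dx":-40.5,"dy":-36.3,"dz":-2},{"dx":-40.5,"dy":-36.3,"dz":-2},{"dx":-40.5,"dy":-36.3,"dz":-2},{"dx":-40.5,"dy":-36.3,"dz":-2},{"dx":-40.5,"dy":-36.3,"dz":-2},{"dx":-40.5,"dy":-36.3,"dz":-2},{"dx":-40.5,"dy":-36.3,"dz":-2},{"dx":-40.5,"dy":-36.3,"dz":-2}]' 0 40; python3 - <<'E'
from h import *
snap('wrist','w1'); move([.43,-.339,.22])
E
```

```text
dx -53.56 dy -78.91 dz 1.15 twist 0.0 (y heading 63.8, q6 -0.15)$[0]: bad value
```

```bash
python3 -m pendant '[{"dx":-4,"dy":-3.6,"dz":-0.2},{"dx":-8,"dy":-7.2,"dz":-0.4},{"dx":-12,"dy":-10.8,"dz":-0.6},{"dx":-16,"dy":-14.4,"dz":-0.8},{"dx":-20,"dy":-18,"dz":-1},{"dx":-24,"dy":-21.6,"dz":-1.2},{"dx":-28,"dy":-25.2,"dz":-1.4},{"dx":-32,"dy":-28.8,"dz":-1.6},{"dx":-36,"dy":-32.4,"dz":-1.8},{"dx":-40,"dy":-36,"dz":-2}]' 0 40; python3 - <<'E'
from h import *
snap('wrist','w1'); move([.43,-.339,.22])
E
```

```text
dx -53.55 dy -78.93 dz 1.15 twist 0.0 (y heading 63.8, q6 -0.15)$[0]: bad value
```

```bash
python3 -m pendant '[{"dx":-4.0,"dy":-3.6,"dz":-0.2,"twist":0.0}]' 0 40; echo; python3 -m pendant '[{"dx":-4,"dy":-3.6}]'; echo;  python3 -m pendant --help | head -20
```

```text
time: 0.38
eef_pos: [0.3168, 0.5569, 0.2325]
tcp_rot: [0.225, 0.974, -0.0, -0.0]
contact_force: [0.2, 0.5, 0.5]
opening: 0.819
finger_force: 0.0

$[0]: bad value
invalid input: not JSON, or not a number
```

```bash
python3 -m pendant '[{"dx":-4,"dy":-3.6,"dz":0,"twist":0},{"dx":-8,"dy":-7.2,"dz":0,"twist":0},{"dx":-12,"dy":-10.8,"dz":0,"twist":0},{"dx":-16,"dy":-14.4,"dz":0,"twist":0},{"dx":-20,"dy":-18,"dz":0,"twist":0},{"dx":-24,"dy":-21.6,"dz":0,"twist":0},{"dx":-28,"dy":-25.2,"dz":0,"twist":0},{"dx":-32,"dy":-28.8,"dz":0,"twist":0},{"dx":-36,"dy":-32.4,"dz":0,"twist":0}]' 0 40; python3 - <<'E'
from h import *
move([.43,-.339,.22])
E
```

```text
time: 1.5
eef_pos: [0.4983, 0.1046, 0.2335]
tcp_rot: [0.226, 0.974, 0.0, 0.0]
contact_force: [1.2, 0.6, -0.5]
opening: 0.002
finger_force: 0.0
dx -13.44 dy -42.82 dz 1.34 twist 0.0 (y heading 63.8, q6 -1.11)
```

```bash
python3 -c "
from h import *
snap('wrist','w1')"; python3 -m pendant '[{"dx":-1.5,"dy":-4.8,"dz":0,"twist":0},{"dx":-3,"dy":-9.6,"dz":0,"twist":0},{"dx":-4.5,"dy":-14.4,"dz":0,"twist":0},{"dx":-6,"dy":-19.2,"dz":0,"twist":0},{"dx":-7.5,"dy":-24,"dz":0,"twist":0},{"dx":-9,"dy":-28.8,"dz":0,"twist":0},{"dx":-10.5,"dy":-33.6,"dz":0,"twist":0},{"dx":-12,"dy":-38.4,"dz":0,"twist":0},{"dx":-13.4,"dy":-42.8,"dz":1,"twist":0},{"dx":-13.4,"dy":-42.8,"dz":1.3,"twist":0}]'; python3 - <<'E'
from h import *
snap('wrist','w2')
a=load('pics/w1'[5:])['img'];b=load('w2')['img']
cv2.imwrite('pics/v1.png',np.hstack([cv2.resize(x[:,:,::-1],(400,300)) for x in (a,b)]))
E
```

```text
time: 2.8
eef_pos: [0.4285, -0.3391, 0.2195]
tcp_rot: [0.228, 0.974, 0.0, -0.001]
contact_force: [0.8, -0.7, -0.4]
opening: -0.002
finger_force: 0.0
```

View pics/w2.png

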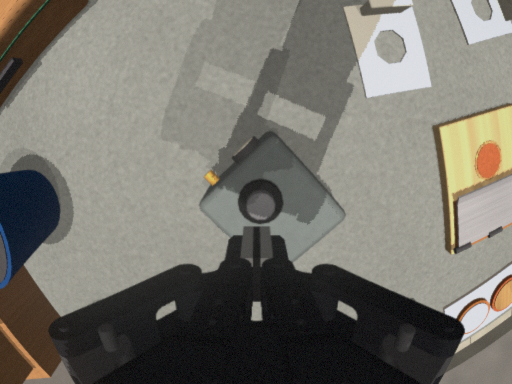

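The wrist view shows the pump with the button's light top at about (262,201), inside a dark collar. The fingertips are at about (257,230).

```bash
python3 - <<'E'
from h import *
c=load('w2')
print(by_depth(c,[[262,201],[258,197],[266,205],[262,192],[243,203],[282,203],[240,215],[290,190]]))
for z in(.09,.095,.1):print(at_z(c,[[262,201]],z))
p=at_z(c,[[262,201]],.097)[0];move([p[0],p[1],.115])
E
```

```text
[[ 0.4438 -0.342   0.1033]
 [ 0.4391 -0.3438  0.1018]
 [ 0.4494 -0.3406  0.1018]
 [ 0.4365 -0.3384  0.1019]
 [ 0.4404 -0.3604  0.0935]
 [ 0.4575 -0.3271  0.0923]
 [ 0.4538 -0.3713  0.0814]
 [ 0.4528 -0.3149  0.0804]]
[[ 0.4478 -0.3437  0.09  ]]
[[ 0.4463 -0.3431  0.095 ]]
[[ 0.4448 -0.3424  0.1   ]]
dx -1.78 dy 0.26 dz 10.41 twist 0.0 (y heading 63.7, q6 -1.96)
```

```bash
python3 -m pendant '[{"dx":-1,"dy":0.3,"dz":4,"twist":0},{"dx":-1.7,"dy":0.4,"dz":8,"twist":0},{"dx":-1.7,"dy":0.4,"dz":10.7,"twist":0},{"dx":-1.7,"dy":0.4,"dz":11.4,"twist":0},{"dx":-1.7,"dy":0.4,"dz":11.8,"twist":0},{"dx":-1.7,"dy":0.4,"dz":11.8,"twist":0}]'; python3 - <<'E'
from h import *
move([.446,-.341,.095])
E
```

```text
time: 3.6
eef_pos: [0.4471, -0.3411, 0.1036]
tcp_rot: [0.226, 0.974, -0.001, 0.001]
contact_force: [-0.8, 0.4, 0.1]
opening: -0.002
finger_force: 0.0
dx 0.10 dy -0.04 dz 0.86 twist 0.0 (y heading 63.9, q6 -1.95)
```

```bash
python3 -m pendant '[{"dx":0.1,"dy":0,"dz":0.4,"twist":0},{"dx":0.1,"dy":0,"dz":0.7,"twist":0},{"dx":0.1,"dy":0,"dz":0.9,"twist":0},{"dx":0.1,"dy":0,"dz":0.9,"twist":0}]'
```

```text
time: 4.1
eef_pos: [0.4467, -0.3415, 0.096]
tcp_rot: [0.226, 0.974, -0.001, 0.001]
contact_force: [0.1, 2.4, 10.3]
opening: 0.001
finger_force: 5.0
```

```bash
python3 -m pendant '[{"dx":0,"dy":0,"dz":0.15,"twist":0},{"dx":0,"dy":0,"dz":0.15,"twist":0}]'; python3 -m pendant '[{"dx":0,"dy":0,"dz":-1,"twist":0},{"dx":0,"dy":0,"dz":-3,"twist":0},{"dx":0,"dy":0,"dz":-8,"twist":0},{"dx":0,"dy":0,"dz":-13,"twist":0}]' ; python3 - <<'E'
from h import *
move([.51,.1,.24],-15)
E
```

```text
time: 4.35
eef_pos: [0.4467, -0.3415, 0.0959]
tcp_rot: [0.226, 0.974, -0.001, 0.001]
contact_force: [-2.2, 3.1, 15.8]
opening: 0.004
finger_force: 8.1
time: 4.85
eef_pos: [0.4444, -0.3397, 0.2217]
tcp_rot: [0.226, 0.974, 0.001, -0.002]
contact_force: [0.2, 0.1, 0.3]
opening: 0.002
finger_force: 0.0
dx 13.52 dy 42.35 dz -1.74 twist 78.8 (y heading 63.8, q6 -1.95)
```

```bash
python3 -m pendant '[{"dx":1.5,"dy":4.7,"dz":-0.2,"twist":8},{"dx":3,"dy":9.4,"dz":-0.4,"twist":16},{"dx":4.5,"dy":14.1,"dz":-0.6,"twist":24},{"dx":6,"dy":18.8,"dz":-0.8,"twist":32},{"dx":7.5,"dy":23.5,"dz":-1,"twist":40},{"dx":9,"dy":28.2,"dz":-1.2,"twist":48},{"dx":10.5,"dy":32.9,"dz":-1.4,"twist":56},{"dx":12,"dy":37.6,"dz":-1.6,"twist":64},{"dx":13.5,"dy":42.4,"dz":-1.8,"twist":72},{"dx":13.5,"dy":42.4,"dz":-1.8,"twist":79}]' 100; python3 - <<'E'
from h import *
move([.43,.29,.24],-15)
E
```

```text
time: 6.1
eef_pos: [0.5105, 0.1024, 0.239]
tcp_rot: [0.794, 0.608, -0.001, -0.001]
contact_force: [-0.9, 0.3, -0.5]
opening: 0.998
finger_force: 0.0
dx 16.00 dy -12.67 dz -0.08 twist -0.1 (y heading -15.1, q6 0.27)
```

```bash
python3 -c "
from h import *
snap('wrist','w3')"; python3 -m pendant '[{"dx":4,"dy":-3.2,"dz":0,"twist":0},{"dx":8,"dy":-6.4,"dz":0,"twist":0},{"dx":12,"dy":-9.6,"dz":0,"twist":0},{"dx":16,"dy":-12.7,"dz":0,"twist":0},{"dx":16,"dy":-12.7,"dz":0,"twist":0}]' ; python3 - <<'E'
from h import *
a=load('w3')['img'];b=snap('wrist','w4')['img']
cv2.imwrite('pics/v2.png',np.vstack([x[:,:,::-1] for x in (a[80:372],b[80:372])]))
E
```

```text
time: 6.78
eef_pos: [0.4289, 0.2889, 0.2391]
tcp_rot: [0.793, 0.61, -0.001, -0.0]
contact_force: [0.6, -0.1, 0.4]
opening: 1.001
finger_force: 0.0
```

View pics/v2.png

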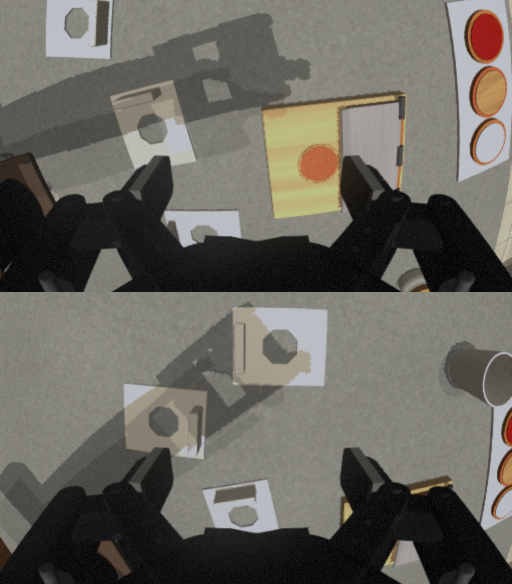

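The lower half (w4) shows stencil D: corners at rows 96–174 and columns 233–327, window (280,135), bar (239,136). The upper half (w3) shows the board: corners (263,189), (404,174), (275,297), biscuit (319,243), lip line near x=342.

```bash
python3 - <<'E'
from h import *
w4=load('w4');w3=load('w3')
hd=lambda v:np.degrees(np.arctan2(v[1],v[0]))
S=at_z(w4,[[233,96],[327,98],[325,174],[233,173]],.004)
print('sten',S,S.mean(0)[:2],np.linalg.norm(np.roll(S,-1,0)-S,axis=1),'win',at_z(w4,[[280,135]],.002),'bartop',at_z(w4,[[239,136]],.04))
print('heads',hd(S[1]-S[0]),hd(S[2]-S[3]),hd(S[0]-S[3])-90,hd(S[1]-S[2])-90)
hsv=cv2.cvtColor(w3['img'],cv2.COLOR_RGB2HSV)
m=cv2.inRange(hsv,(3,130,90),(13,255,255));m[:, :285]=0;m[:,360:]=0;m[:210]=0;m[280:]=0
n,l,s,ce=cv2.connectedComponentsWithStats(m);k=1+np.argmax(s[1:,4]);print('biscuit px',ce[k],s[k],at_z(w3,[ce[k]],.02))
B=at_z(w3,[[263,189],[404,174],[275,297]],.02);print('board',B,np.linalg.norm(B[1]-B[0]),np.linalg.norm(B[2]-B[0]),hd(B[1]-B[0]),hd(B[0]-B[2])-90)
for t,p in(('w3',w3),('w4',w4)): pass
def crop(c,x0,y0,x1,y1,f): return cv2.resize(c['img'][y0:y1,x0:x1,::-1],None,fx=f,fy=f,interpolation=cv2.INTER_CUBIC)
cv2.imwrite('pics/v3.png',np.hstack([crop(w4,225,85,335,185,3.6),crop(w3,255,165,355,265,3.6),]))
E
```

```text
sten [[0.4216 0.3769 0.004 ]
 [0.537  0.3456 0.004 ]
 [0.5122 0.2487 0.004 ]
 [0.3949 0.2809 0.004 ]] [0.4664 0.313 ] [0.1196 0.1    0.1217 0.0997] win [[0.4664 0.3132 0.002 ]] bartop [[0.4184 0.3283 0.04  ]]
heads -15.18476249320629 -15.36450168201495 -15.59066523064378 -14.345573660698903
biscuit px [318.7075 243.3789] [301 227  37  34 995] [[ 0.5637 -0.0269  0.02  ]]
board [[ 0.5095  0.0681  0.02  ]
 [ 0.701   0.0382  0.02  ]
 [ 0.4845 -0.0977  0.02  ]] 0.193780283291342 0.16767704140069317 -8.857622262147318 -8.584777779909473
```

View pics/v3.png

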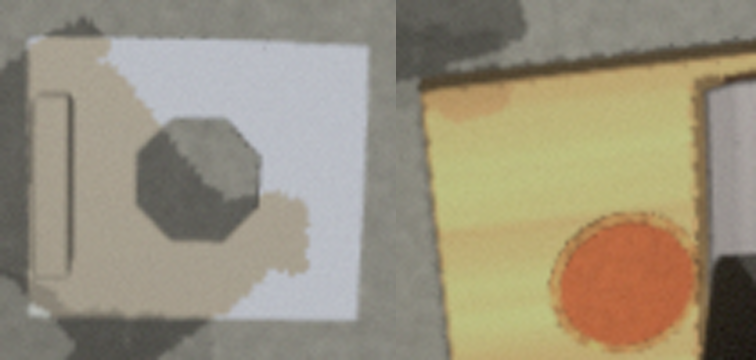

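```bash
python3 - <<'E'
from h import *
move([.4182,.327,.06],-15.1)
move([.4182,.327,.012],-15.1)
E
```

```text
dx 3.54 dy -2.11 dz 17.91 twist 0.1 (y heading -15.0, q6 0.66)
dx 3.55 dy -2.10 dz 22.71 twist 0.1 (y heading -15.0, q6 0.66)
```

```bash
python3 -m pendant '[{"dx":1.8,"dy":-1,"dz":5,"twist":0},{"dx":3.5,"dy":-2.1,"dz":10,"twist":0},{"dx":3.5,"dy":-2.1,"dz":14,"twist":0},{"dx":3.5,"dy":-2.1,"dz":18,"twist":0},{"dx":3.5,"dy":-2.1,"dz":20.5,"twist":0},{"dx":3.5,"dy":-2.1,"dz":22.3,"twist":0},{"dx":3.5,"dy":-2.1,"dz":22.6,"twist":0},{"dx":3.5,"dy":-2.1,"dz":22.6,"twist":0}]' 50 60; python3 -m pendant '[{"dx":0,"dy":0,"dz":0,"twist":0},{"dx":0,"dy":0,"dz":0,"twist":0},{"dx":0,"dy":0,"dz":0,"twist":0},{"dx":0,"dy":0,"dz":0,"twist":0},{"dx":0,"dy":0,"dz":0,"twist":0},{"dx":0,"dy":0,"dz":0,"twist":0}]' 0 60
```

```text
time: 7.82
eef_pos: [0.4204, 0.3265, 0.0145]
tcp_rot: [0.794, 0.607, 0.001, 0.0]
contact_force: [0.1, -0.1, -0.5]
opening: 0.501
finger_force: 0.0
time: 8.57
eef_pos: [0.4205, 0.3272, 0.0151]
tcp_rot: [0.794, 0.608, 0.001, 0.0]
contact_force: [-1.0, -1.3, 6.1]
opening: 0.129
finger_force: 61.8
```

```bash
python3 -m pendant '[{"dx":0,"dy":0,"dz":-1,"twist":0},{"dx":0,"dy":0,"dz":-4,"twist":0},{"dx":0,"dy":0,"dz":-8.5,"twist":0},{"dx":0,"dy":0,"dz":-8.5,"twist":0}]' 0 100; python3 - <<'E'
from h import *
move([.456,-.010,.10],-8.7)
E
```

```text
time: 9.07
eef_pos: [0.4219, 0.3279, 0.1029]
tcp_rot: [0.794, 0.608, 0.004, 0.001]
contact_force: [0.2, 0.3, -0.9]
opening: 0.118
finger_force: 97.6
dx -31.73 dy 12.12 dz 0.19 twist -6.5 (y heading -15.2, q6 0.74)
```

```bash
python3 -m pendant '[{"dx":-3,"dy":1.2,"dz":0,"twist":0},{"dx":-7,"dy":2.7,"dz":0,"twist":-1},{"dx":-11,"dy":4.2,"dz":0,"twist":-2},{"dx":-15,"dy":5.7,"dz":0,"twist":-3},{"dx":-19,"dy":7.2,"dz":0,"twist":-4},{"dx":-23,"dy":8.7,"dz":0,"twist":-5},{"dx":-27,"dy":10.2,"dz":0,"twist":-6},{"dx":-30.5,"dy":11.7,"dz":0,"twist":-6.5},{"dx":-31.7,"dy":12.1,"dz":0,"twist":-6.5},{"dx":-31.7,"dy":12.1,"dz":0,"twist":-6.5}]'; python3 - <<'E'
from h import *
b=snap('wrist','w5')['img']; d=snap('side','d5')['img']; s=snap('scene','s5')['img']
up=lambda x,w,h:cv2.resize(x[:,:,::-1],(w,h),interpolation=cv2.INTER_CUBIC)
cv2.imwrite('pics/v5.png',np.vstack([up(b[20:290,90:490],800,540)]))
E
```

```text
time: 10.32
eef_pos: [0.4526, -0.011, 0.098]
tcp_rot: [0.759, 0.651, -0.0, -0.001]
contact_force: [-0.1, -0.1, -0.8]
opening: 0.117
finger_force: 97.6
```

View pics/v5.png

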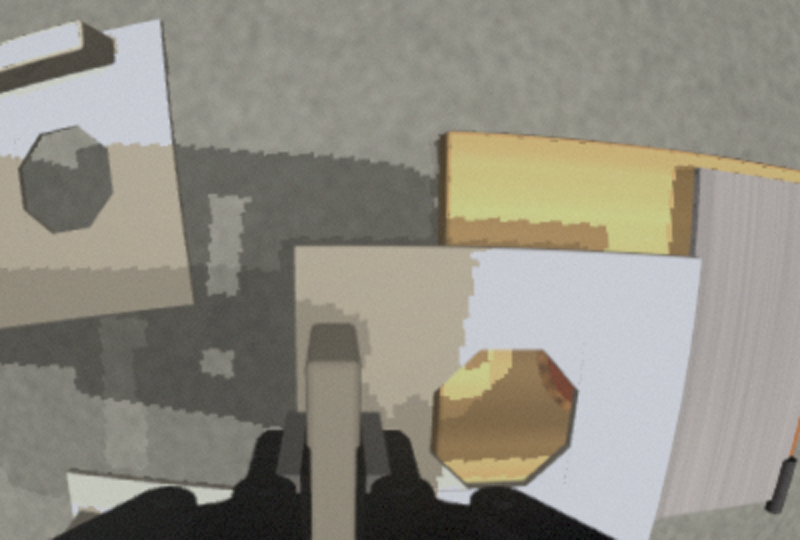

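The stencil is held and hovering near the board. In full-frame pixels: rear-left corner (237.5,143), front-left corner (440,149), a front-edge point (416,290), board corner (312.5,86), lip line near x=438, from y=105 to 145.

```bash
python3 - <<'E'
from h import *
c=load('w5');Q=R.from_quat(c['rot']).as_matrix();hd=lambda v:np.degrees(np.arctan2(v[1],v[0]))
px=np.array([(u,v) for u in range(250,430,6) for v in range(150,280,6)])
X=by_depth(c,px);ok=(abs(X[:,2]-.087)<.02);X=X[ok]
A=np.c_[X[:,:2]-c['eef'][:2],np.ones(len(X))];
for _ in range(4):
    f=np.linalg.lstsq(A,X[:,2],rcond=None)[0];r=X[:,2]-A@f;k=abs(r)<.003;A,X=A[k],X[k]
print('plane slopes deg',np.degrees(f[:2]),'z at tcp',f[2],'n',len(X),'std',r.std(),'tilt toolz',np.degrees(Q[:2,2]))
S=at_z(c,[[237.5,143],[440,149],[416,290]],.087)
print(S,hd(S[1]-S[0]),np.linalg.norm(S[1]-S[0]),hd(S[1]-S[2])-90,'tool y',hd(Q[:,1]))
o=at_z(c,[[90+505/2,20+417/2]],.087)[0];print('window',o,'rel tcp tool',Q.T@(o-c['eef']))
h=np.radians(hd(S[1]-S[0]));x=np.array([np.cos(h),np.sin(h)]);y=np.array([-x[1],x[0]])
print('origin from corners',S[0,:2]+.06*x-.05*y,S[1,:2]-.06*x-.05*y)
b=at_z(c,[[312.5,86]],.02)[0];l=at_z(c,[[438,105],[437,145]],.029);print('board corner',b,'lip',l,hd(l[0]-l[1])-90)
# board from scene depth points earlier & s5
E
```

```text
plane slopes deg [-0.1862 -0.0019] z at tcp 0.0879151174557231 n 422 std 0.0006038528199256277 tilt toolz [-0.1071  0.0481]
[[ 0.4502  0.0396  0.087 ]
 [ 0.5687  0.0213  0.087 ]
 [ 0.5559 -0.0766  0.087 ]] -8.80755676786807 0.11990183836992269 -7.471432071151241 tool y -8.766707646560182
window [ 0.502  -0.0177  0.087 ] rel tcp tool [0.0009 0.0498 0.0109]
origin from corners [ 0.5019 -0.019 ] [ 0.5018 -0.0189]
board corner [0.5065 0.067  0.02  ] lip [[0.6087 0.0445 0.029 ]
 [0.6053 0.0119 0.029 ]] -5.847698769270309
```

```bash
python3 - <<'E'
from h import *
move([.4654,-.0119,.038],-8.8)
E
python3 -m pendant '[{"dx":0,"dy":1.2,"dz":2,"twist":0},{"dx":0,"dy":1.2,"dz":4.5,"twist":0},{"dx":0,"dy":1.2,"dz":5.5,"twist":0},{"dx":0,"dy":1.2,"dz":5.9,"twist":0},{"dx":0,"dy":1.2,"dz":5.9,"twist":0}]'; python3 - <<'E'
from h import *
move([.4654,-.0119,.036],-8.8);move([.5148,-.0195,.036],-8.8)
E
```

```text
dx -0.01 dy 1.28 dz 6.03 twist 0.2 (y heading -8.6, q6 -0.10)
time: 11.1
eef_pos: [0.4655, -0.0126, 0.0402]
tcp_rot: [0.758, 0.652, 0.0, 0.0]
contact_force: [0.4, -0.5, -1.3]
opening: 0.116
finger_force: 97.7
dx 0.07 dy -0.02 dz 0.42 twist 0.2 (y heading -8.6, q6 -0.09)
dx 0.06 dy 4.98 dz 0.42 twist 0.2 (y heading -8.6, q6 -0.09)
```

```bash
python3 -m pendant '[{"dx":0,"dy":0,"dz":0.3,"twist":0.2},{"dx":0,"dy":0,"dz":0.45,"twist":0.2},{"dx":0,"dy":0,"dz":0.45,"twist":0.2}]'; python3 - <<'E'
from h import *
b=snap('wrist','w6')['img']; d=snap('side','d6')['img']
up=lambda x,w,h:cv2.resize(x[:,:,::-1],(w,h),interpolation=cv2.INTER_CUBIC)
cv2.imwrite('pics/v6.png',np.hstack([up(b[40:240,240:490],500,400),up(d[170:250,230:330],300,240) if 0 else up(d[180:245,235:320],300,400)]))
E
```

```text
time: 11.48
eef_pos: [0.4653, -0.0129, 0.0354]
tcp_rot: [0.76, 0.65, 0.0, 0.0]
contact_force: [-0.5, 0.2, -0.8]
opening: 0.116
finger_force: 97.7
```

View pics/v6.png

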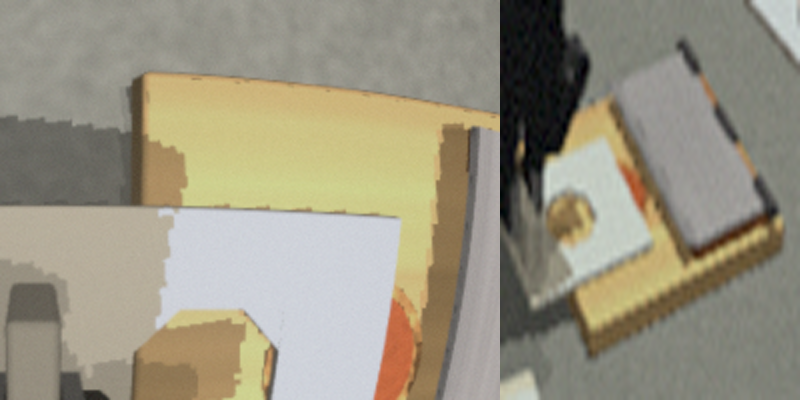

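```bash
python3 - <<'E'
from h import *
c=load('w6');hd=lambda v:np.degrees(np.arctan2(v[1],v[0]))
B=at_z(c,[[313.5,76.5],[365,80.5],[420,86.2],[485,95.5]],.02)[:,:2]
S=at_z(c,[[240,143],[439,148.5],[430,240]],.0245)[:,:2]
lip=at_z(c,[[240+470/2,40+130/2],[240+440/2,40+390/2]],.032)[:,:2]
print('B',B,hd(B[3]-B[0]),hd(B[2]-B[0]),'S',S,hd(S[1]-S[0]),hd(S[1]-S[2])-90,'lip',lip,hd(lip[0]-lip[1])-90)
h=np.radians(hd(B[3]-B[0]));x=np.array([np.cos(h),np.sin(h)]);y=np.array([-x[1],x[0]])
for p in (*S,*lip): print((p-B[0])@x-.1,(p-B[0])@y+.085)
E
```

```text
B [[0.5084 0.067 ]
 [0.5373 0.0622]
 [0.5728 0.0571]
 [0.627  0.0501]] -8.107227351803834 -8.710306545670543 S [[ 0.4643  0.0376]
 [ 0.5808  0.0195]
 [ 0.5758 -0.0403]] -8.806515095607372 -4.785557643080054 lip [[ 0.6059  0.0448]
 [ 0.5958 -0.0378]] -6.96982749633473
-0.13944970286410632 0.04963979040348104
-0.021577127719091635 0.04820109909301428
-0.018101125998112325 -0.01168957946284617
-0.00025710397967192156 0.07680399941414577
0.0013949861624246856 -0.00640803686580646
```

```bash
python3 -m pendant '[{"dx":0,"dy":1,"dz":0,"twist":0},{"dx":0.05,"dy":2,"dz":0,"twist":0},{"dx":0.05,"dy":3,"dz":0,"twist":0},{"dx":0.05,"dy":3.2,"dz":0,"twist":0}]'; python3 -m pendant '[{"dx":0,"dy":0.7,"dz":0,"twist":0},{"dx":0,"dy":1.3,"dz":0,"twist":0},{"dx":0,"dy":1.8,"dz":0,"twist":0},{"dx":0,"dy":1.8,"dz":0,"twist":0}]'; python3 - <<'E'
from h import *
move([.5148,-.0190,.035],-8.7)
b=snap('wrist','w7')['img']; d=snap('side','d7')['img']; s=snap('scene','s7')['img']
up=lambda x,w,h:cv2.resize(x[:,:,::-1],(w,h),interpolation=cv2.INTER_CUBIC)
cv2.imwrite('pics/v7.png',np.hstack([up(b[40:240,240:490],500,400),up(d[180:245,235:320],300,400)]))
E
```

```text
time: 12.08
eef_pos: [0.498, -0.0175, 0.0354]
tcp_rot: [0.76, 0.65, 0.0, 0.0]
contact_force: [-0.2, -0.7, -0.4]
opening: 0.118
finger_force: 97.6
time: 12.58
eef_pos: [0.5151, -0.0201, 0.0353]
tcp_rot: [0.76, 0.65, 0.0, 0.0]
contact_force: [-0.2, -0.7, -0.7]
opening: 0.117
finger_force: 97.7
dx 0.11 dy -0.05 dz 0.03 twist -0.2 (y heading -8.9, q6 -0.08)
```

View pics/v7.png

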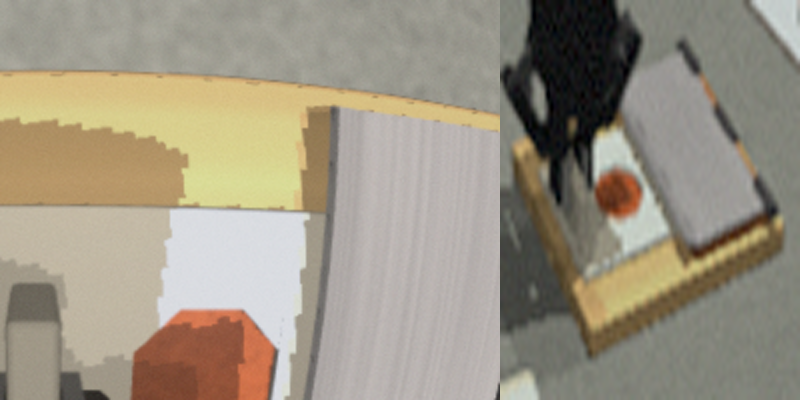

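The side view shows the front edge under the leaf with the leaf still down, and the biscuit showing in the window. One enlarged crop will let me measure the rear margin and lateral position before pressing.

```bash
python3 - <<'E'
from h import *
b=load('w7')['img'];s=load('s7')['img']
up=lambda x,w,h:cv2.resize(x[:,:,::-1],(w,h),interpolation=cv2.INTER_CUBIC)
cv2.imwrite('pics/v8.png',np.hstack([up(b[65:165,220:320],400,400),up(s[170:270,170:270],400,400)]))
E
```

```text
(no output)
```

View pics/v8.png

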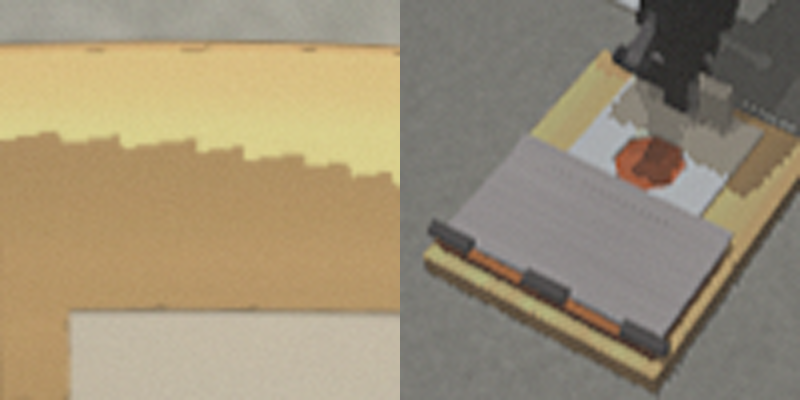

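The crop shows the stencil's rear-left corner at full-frame (237.5,142.5) and the board's left rim from (222.5,75.7) to (317.5,76.7). The leaf lies flat in the scene view.

```bash
python3 - <<'E'
from h import *
c=load('w7');hd=lambda v:np.degrees(np.arctan2(v[1],v[0]))
hsv=cv2.cvtColor(c['img'],cv2.COLOR_RGB2HSV);sat=cv2.GaussianBlur(hsv[:,:,1],(3,3),0)
rear=[]
for v in range(80,170,10):
    r=sat[v,180:300].astype(float); print(v,[int(180+i) for i in np.where(np.diff((r>90).astype(int))!=0)[0]],end=' ')
print()
top=[]
for u in range(225,480,25):
    r=np.where(sat[60:140,u]>90)[0]; top.append((u,60+r[0]))
print(top)
left=[]; g=c['img'].astype(int)
for u in range(245,390,20):
    s=sat[120:165,u].astype(int); left.append((u,120+int(np.argmin(np.diff(s)))+.5))
print(left)
T=at_z(c,top,.02)[:,:2];L=at_z(c,left,.0247)[:,:2]
fit=lambda P:np.polyfit(P[:,0],P[:,1],1)
ft,fl=fit(T),fit(L);print('headings board',np.degrees(np.arctan(ft[0])),'stencil',np.degrees(np.arctan(fl[0])),'res',(T[:,1]-np.polyval(ft,T[:,0]))*1e3)
for x in (.5,.55):print('edge gap mm (35)',(np.polyval(ft,x)-np.polyval(fl,x))*np.cos(np.radians(8.7))*1e3)
E
```

```text
80 [216] 90 [216] 100 [216, 250, 252, 269, 277, 279] 110 [216] 120 [217] 130 [217] 140 [217] 150 [217, 236] 160 [218, 236] 
[(225, np.int64(77)), (250, np.int64(76)), (275, np.int64(76)), (300, np.int64(76)), (325, np.int64(77)), (350, np.int64(79)), (375, np.int64(81)), (400, np.int64(84)), (425, np.int64(87)), (450, np.int64(91)), (475, np.int64(95))]
[(245, 142.5), (265, 141.5), (285, 142.5), (305, 142.5), (325, 142.5), (345, 143.5), (365, 144.5), (385, 144.5)]
headings board -8.521680701405172 stencil -8.81254682594346 res [-0.2357  0.0018 -0.0228  0.2405  0.2456 -0.0113  0.0365 -0.174  -0.0459
 -0.1619  0.1273]
edge gap mm (35) 34.869249185636065
edge gap mm (35) 35.12598791314417
```

```bash
python3 -m pendant '[{"dx":0,"dy":-0.05,"dz":0,"twist":-0.3},{"dx":0,"dy":-0.05,"dz":0.1,"twist":-0.3},{"dx":0,"dy":-0.05,"dz":0.15,"twist":-0.3},{"dx":0,"dy":-0.05,"dz":0.2,"twist":-0.3},{"dx":0,"dy":-0.05,"dz":0.2,"twist":-0.3}]'
```

```text
time: 13.35
eef_pos: [0.5141, -0.02, 0.0352]
tcp_rot: [0.758, 0.652, -0.001, -0.001]
contact_force: [-5.7, 1.6, 12.0]
opening: 0.116
finger_force: 99.6
```

```bash
python3 -m pendant '[{"dx":0,"dy":0,"dz":-0.03,"twist":0},{"dx":0,"dy":0,"dz":-0.03,"twist":0},{"dx":0,"dy":0,"dz":-0.03,"twist":0}]'; python3 - <<'E'
from h import *
s=ctrl.get_state();print(s['contact_force'],s['wrist_torque'],s['eef_pos'],s['joint_efforts'])
c=snap('wrist','w8')
hsv=cv2.cvtColor(c['img'],cv2.COLOR_RGB2HSV);sat=cv2.GaussianBlur(hsv[:,:,1],(3,3),0)
top=[(u,60+np.where(sat[60:140,u]>90)[0][0]) for u in range(225,480,10)]
left=[(u,120+int(np.argmin(np.diff(sat[120:165,u].astype(int))))+.5) for u in range(245,390,5)]
T=at_z(c,top,.02)[:,:2];L=at_z(c,left,.024)[:,:2]
fit=lambda P:np.polyfit(P[:,0],P[:,1],1)
ft,fl=fit(T),fit(L);print('headings',np.degrees(np.arctan([ft[0],fl[0]])),[(np.polyval(ft,x)-np.polyval(fl,x))*np.cos(np.radians(8.7))*1e3 for x in(.5,.55)])
rb=at_z(c,[[217.3,150]],.02);rs=at_z(c,[[236.5,150]],.024);e=[np.where(np.diff((sat[v,180:300]>90).astype(int))!=0)[0]+180 for v in(150,160)];print(e,(rs-rb)*1e3)
# plate level and leaf height
px=np.array([(u,v) for u in range(243,390,5) for v in range(148,200,5)]);X=by_depth(c,px);k=abs(X[:,2]-.024)<.004
A=np.c_[X[k,:2]-X[k,:2].mean(0),np.ones(k.sum())];f=np.linalg.lstsq(A,X[k,2],rcond=None)[0];print('plate slope deg',np.degrees(f[:2]),f[2])
px=np.array([(u,v) for u in range(420,480,6) for v in range(110,230,10)]);X=by_depth(c,px);print('leaf z',np.percentile(X[:,2],[10,50,90]))
E
```

```text
time: 13.72
eef_pos: [0.5141, -0.02, 0.0352]
tcp_rot: [0.758, 0.652, -0.001, -0.0]
contact_force: [-5.1, 0.6, 10.0]
opening: 0.121
finger_force: 99.2
[-5.1007  0.6267 10.0358] [0.182  0.7232 0.0129] [ 0.5141 -0.02    0.0352] [ -0.1397 -26.1303 -21.63     0.0826  -1.1603   0.0072]Traceback (most recent call last):
  File "<stdin>", line 7, in <module>
  File "h.py", line 18, in at_z
    d,o=rays(c,uv); return o+d*((z-o[2])/d[:,2])[:,None]
        ~~~~^^^^^^
  File "h.py", line 15, in rays
    T=c['tool_from_camera']; Q=R.from_quat(c['rot']).as_matrix()
                                           ~^^^^^^^
KeyError: 'rot'
```

```bash
cat > chk.py <<'E'
from h import *
import sys
t=sys.argv[1];snap('wrist',t);c=load(t)
hsv=cv2.cvtColor(c['img'],cv2.COLOR_RGB2HSV);sat=cv2.GaussianBlur(hsv[:,:,1],(3,3),0)
top=[(u,60+np.where(sat[60:140,u]>90)[0][0]) for u in range(225,480,10)]
left=[(u,120+int(np.argmin(np.diff(sat[120:165,u].astype(int))))+.5) for u in range(245,390,5)]
T=at_z(c,top,.02)[:,:2];L=at_z(c,left,.024)[:,:2]
fit=lambda P:np.polyfit(P[:,0],P[:,1],1)
ft,fl=fit(T),fit(L);print('headings',np.degrees(np.arctan([ft[0],fl[0]])),[(np.polyval(ft,x)-np.polyval(fl,x))*np.cos(np.radians(8.7))*1e3 for x in(.5,.55)])
for v in (150,160):
    e=np.where(np.diff((sat[v,180:300]>90).astype(int))!=0)[0]+180.5
    print(e,(at_z(c,[[e[1],v]],.024)-at_z(c,[[e[0],v]],.02))*1e3)
px=np.array([(u,v) for u in range(243,390,5) for v in range(148,200,5)]);X=by_depth(c,px);k=abs(X[:,2]-.024)<.004
A=np.c_[X[k,:2]-X[k,:2].mean(0),np.ones(k.sum())];f=np.linalg.lstsq(A,X[k,2],rcond=None)[0];print('plate slope deg',np.degrees(f[:2]),f[2])
px=np.array([(u,v) for u in range(420,480,6) for v in range(110,230,10)]);X=by_depth(c,px);print('leaf z',np.percentile(X[:,2],[10,50,90]))
E
python3 chk.py w9
```

```text
headings [-8.4341 -8.801 ] [np.float64(34.563906188037436), np.float64(34.887693985089896)]
[220.5 236.5] [[ 8.9324 -0.852   4.    ]]
[220.5 236.5] [[ 9.0156 -0.7068  4.    ]]
plate slope deg [0.2736 1.3427] 0.025112032497856384
leaf z [0.0323 0.0331 0.0341]
```

```bash
python3 - <<'E'
from h import *
for t in('w6','w7','w9'):
    c=load(t)
    for nm,us,vs,z0 in (('plate',range(270,385,5),range(148,185,4),.0245),('board',range(260,350,5),range(82,135,4),.02),('leaf',range(420,480,6),range(110,230,10),.032)):
        if t=='w6' and nm=='board': us=range(320,410,5)
        px=np.array([(u,v) for u in us for v in vs]);X=by_depth(c,px)
        k=abs(X[:,2]-z0)<.003
        A=np.c_[X[k,:2]-X[k,:2].mean(0),np.ones(k.sum())]
        f=np.linalg.lstsq(A,X[k,2],rcond=None)[0];print(t,nm,np.degrees(f[:2]),f[2]*1e3,k.sum(),len(px))
E
```

```text
w6 plate [-0.0581 -0.1205] 25.239693696049052 229 230
w6 board [ 0.0647 -0.0068] 21.090047451875638 250 252
w6 leaf [ 0.0857 -0.6995] 33.059256596130794 2 120
w7 plate [0.1487 0.3571] 25.15817065647056 230 230
w7 board [-0.1809  0.0969] 21.17806826497469 251 252
w7 leaf [-0.1291  0.083 ] 33.20832327021104 118 120
w9 plate [-0.0222 -0.0809] 25.157253803181625 230 230
w9 board [-0.0402 -0.1486] 21.146382158174884 251 252
w9 leaf [-0.3411 -0.0789] 33.12473718086181 117 120
```

```bash
python3 -m pendant '[{"dx":0,"dy":-0.06,"dz":0,"twist":0},{"dx":0,"dy":-0.06,"dz":0,"twist":0},{"dx":0,"dy":-0.06,"dz":0,"twist":0},{"dx":0,"dy":-0.06,"dz":0,"twist":0}]'; python3 chk.py w10
```

```text
time: 14.32
eef_pos: [0.5141, -0.02, 0.0352]
tcp_rot: [0.758, 0.652, 0.0, 0.0]
contact_force: [-3.4, 0.3, 8.6]
opening: 0.122
finger_force: 99.0
headings [-8.4129 -8.8582] [np.float64(34.46963399450675), np.float64(34.86263759630699)]
[220.5 236.5] [[ 8.9219 -0.8541  4.    ]]
[220.5 236.5] [[ 9.0049 -0.7095  4.    ]]
plate slope deg [0.0358 0.9586] 0.02505294130338137
leaf z [0.0324 0.0332 0.0338]
```

```bash
python3 -m pendant '[{"dx":0,"dy":0,"dz":0.03,"twist":0},{"dx":0,"dy":0,"dz":0.03,"twist":0},{"dx":0,"dy":0,"dz":0.03,"twist":0},{"dx":0,"dy":0,"dz":0.03,"twist":0}]'; python3 -c "
from plant import ctrl
s=ctrl.get_state();print(s['contact_force'],s['eef_pos'])
print(ctrl.sign_off())"
```

```text
time: 14.88
eef_pos: [0.5141, -0.02, 0.0352]
tcp_rot: [0.758, 0.652, -0.0, 0.0]
contact_force: [-3.4, -0.3, 9.6]
opening: 0.119
finger_force: 99.4
[-3.35145148 -0.30213656  9.57025666] [ 0.51409588 -0.01996505  0.03521089]
the job is handed in; nothing more can be done
None
```

I pressed the start button to its stop and let it up, then slid the stencil under the leaf without lifting it and handed the job in at 14.9 s: window within about 1 mm of the biscuit's centre, square to the board within about 0.5°, grip bar still held and pressed flat at about 9.6 N; the arm never went near the cup, bottle or tub.

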